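# Park the castor caddy in its bay

## Robot

A 6-joint arm with a two-finger parallel gripper is mounted at the origin on a cart in front of the work surface, level with it; the furniture and walls round the work are solid. World frame = base frame: x ahead of the robot, y to its left, z up, the work surface at z = 0. Lengths are in mm, angles in rad, forces in N, time in s.
With the tool pointing down it reaches from about 350 to 975 mm from the base axis. Payload 7.1 kg.
Tool frame: the origin (TCP) lies at the very end of the fingers, on their centre line; the grasp point (between the pads) lies 19 mm behind it; z points along the fingers, y is the line along which they close (so a half turn about z gives the same grasp; the last joint's range is limited). The gripper opens to 88 mm and grips with 3 to 60 N. Pads are 20 mm wide; open, the fingers measure 115 mm over their backs; the gripper's body (75 mm by 178 mm) begins 61 mm behind the grasp point.
Start: joints at [1.146, 0.423, 1.63, -0, 1.089, -0.019], TCP at [246.689, 574.238, 222.675] pointing down, gripper open.
Joint ranges: [-3, 3], [-0.9, 2.11], [0.09, 2.58], [-1.31, 4.45], [0.11, 2.69], [-2.54, 2.54]. Speed limits (rad/s): [2.39, 2.39, 3.01, 3.14, 3.14, 3.14].

## Interface

Orientations are given as a rotation vector (axis times angle).
In Python, from workcell import sensors, imaging, close_job gives the robot as it stands. The module is installed in compiled form; this text tells all that it offers.
- The arm moves only by the tool servo_tool, never from a script. Its argument "steps" is a list of rows, each a list of 3 entries, a list of its own where there are three numbers: the shift along the world's x, y, z in m, then the turn, a rotation vector about the world's x, y, z in degrees, then the opening, from -1 (shut) to 1 (fully open). A call has exactly 8 rows; each row shifts and turns the commanded pose from where the row before left it; what a row does not reach is not made up. A row lasts 1/12 s, in which the tool goes at most 41.7 mm and 7.16 degrees, less where a joint would pass 70% of its speed; a pose out of reach is approached as far as the arm can. A call is refused whole if a number of a shift passes 0.0417 or a number of a turn 7.16, either way. A call with a gripper value outside its range is refused whole. The fingers move at their own pace and stop on an object; the grip force is fixed at half the most. Time passes only in rows, so rows that do not move let the fingers close, or fill a call up. It gives the time, the measured TCP pose, the force, the opening and the grip force at its end, in the units of the state.
- sensors.get_obs(): the state, without advancing time (a new reading comes with each control period).
- imaging.get_image(name): name is "scene" or "top" or "wrist"; returns a dict with "color" (420x560x3 uint8, blue, green, red), "range_z" (420x560 float32, mm along the optical axis (not along the pixel's ray), 0 where there is no reading), "vertical_fov" (degrees; the focal length in pixels is half the picture's height over the tangent of half this angle, whatever the lens; pixels are square), "cx", "cy" (the principal point, pixels), "rvec" (rotation vector, rad) and "tvec" (3), from world to camera coordinates, as OpenCV has them; the wrist camera has in their place "tool_from_camera" (4x4, takes a point from camera to tool coordinates, whose origin is the TCP and whose axes are the flange's). Camera axes: x right, y down, z forward; pixel columns grow to the right and rows downward; lengths in mm; the calibration is good to about 2 mm. The wrist camera is an equidistant fisheye: a pixel r from the principal point sees the ray r / f radians off the axis. A picture is of the moment at which its call begins: read the wrist's pose just before it.
- close_job(): hands the job in; it is judged then, once.
The state is a dict: "t": time; "qpos": joint angles; "qvel": joint speeds; "joint_torque": joint torques, N m; "ee_pos": TCP position; "orientation": TCP orientation; "ft_force": force on the tool from outside, world axes, zero at the start; "moment": the same for the moment, N m; "width": finger opening in mm; "grasp_force": force on a finger pad.
Only numpy, scipy, OpenCV 4.12 (cv2) and the standard library are available. Lean on these libraries where they do the work, as an engineer would, in place of code of your own. Each camera call takes 0.05 s, during which the arm holds its last target. There are 200 camera calls.

## Task

Take the bench caddy by its push bar and push it forward on its wheels until both front castors trail straight, then steer it nose first between the rails of the parking bay. Roll it over the low ridge and press its nose gently and steadily, with about 8 N and well under 18 N, for a moment against the rubber buffer; then ease off and let go, leaving it parked square with its castors straight behind the ridge. Do not lift the caddy, upset its bottle and flask, ram the bay, or disturb the small things standing around.

Things in the scene. Friction and masses are not known exactly. Their poses are not given: they have to be found in the camera images.
- caddy: Grey sheet-metal tray 180 x 140 mm on four 30 mm wheels, no brakes, about 0.8 kg loaded. Origin on the worktop under the tray's middle; x forward (to the nose and castors), y left. Tray floor 41 mm up, walls to 69 mm, nose plate to 94 mm. Two fixed wheels at x = -70, y = +-45 mm roll only along x; castor pivots at x = +65, y = +-36 mm. It carries the bottle and flask in front.
- handle (a point): Middle of the caddy's push bar: a straight round steel bar, 12 mm thick, 98 mm clear between its uprights, lying across the caddy (along the caddy's y) 115 mm behind the caddy's origin and 95 mm above the worktop. Nothing stands above it or within 25 mm before and behind it at fingertip height. Same axes as the caddy.
- nose (a point): Middle of the front face of the caddy's nose plate, 90 mm ahead of the caddy's origin and 75 mm above the worktop: the place that meets the buffer. Same axes as the caddy.
- castor_left (a joint): Swivel angle (rad) of the front left castor: 0 when its wheel trails straight behind its pivot (by 12 mm), positive turned counter-clockwise from above, +-3.1 at its stops. It swings freely as the caddy is rolled, and comes straight after about 60 mm of straight forward travel; starts turned by 0.9 to 2.4.
- castor_right (a joint): The same for the front right castor; starts turned by -2.4 to -0.9.
- bay: Aluminium parking bay screwed to the worktop. Origin on the worktop under the rubber buffer's face; x points into the bay (a parked caddy's x lies along it), y left. Two upright rails 55 mm high, 148 mm apart inside (4 mm play each side of the caddy), from x = -85 to +20 mm; before them lips flare to 188 mm apart at x = -125 mm.
- stop (a point): Middle of the face of the rubber buffer when it is not pressed, 75 mm above the bay's origin. Same axes as the bay.
- ridge (a point): Top middle of a half-round steel ridge, 3 mm high, across the bay's floor 50 mm before the buffer's face. Both castor wheels must roll over it (3 to 5 N of push) and drop behind it; it then keeps the caddy from rolling out. Behind it the caddy has about 3 mm of play before the nose meets the buffer. The fixed wheels stay before it.
- buffer: Rubber buffer disc, 26 mm across, on a post 95 mm high at the bay's inner end; origin in the middle of its face. It gives under load by 1 mm for each 6 N, up to 7 mm, and springs back.
- bottle: Amber screw-cap reagent bottle, 60 mm across, 120 mm high, standing loose in the caddy's left front compartment; origin in the middle of its base.
- flask: Conical glass flask, 66 mm across, 106 mm high, standing loose in the caddy's right front compartment; origin in the middle of its base.
- crucible_a: Bystander: small white porcelain crucible, 41 mm across, 32 mm high; origin in the middle of its base.
- crucible_b: Bystander: a second crucible like it.
- stopper: Bystander: rubber stopper, 34 mm across, 26 mm high; origin in the middle of its base.
- weighing_bottle: Bystander: lidded glass weighing bottle, 33 mm across, 55 mm high; origin in the middle of its base.
There are look-alikes about, which are no part of the job. What is shaped like the flask but turquoise is not meant.

How it is judged (in metres and radians):
On the way, in this order (a step that is already met when the one before it is completed fails the run):
1. rolled forward at least 50 mm, both castors trail within 0.3 rad of straight while the nose is still before the bay (more than 110 mm short of the buffer) (distance of caddy from where it was at the start of the episode above 0.05 m and x of nose in the frame of stop below -0.11 m and value of joint castor_left between -0.3 and 0.3 rad and value of joint castor_right between -0.3 and 0.3 rad), for 0.1 s.
2. between the rails, square within 0.06 rad and with castors within 0.3 rad of straight, the nose is pressed against the buffer with more than 4 N (contact force between caddy and buffer above 4 N and angle between the x axis of caddy and the x axis of bay, either way round below 0.06 rad and value of joint castor_left between -0.3 and 0.3 rad and value of joint castor_right between -0.3 and 0.3 rad), for 0.25 s.
At the end, for the whole second after the job is handed in: The caddy stands still on its wheels in the bay, released: nose within 7 mm of the buffer's face along the bay and 6 mm of its middle line, square within 0.06 rad, castors within 0.3 rad of straight, bottle and flask upright in their compartments (x of nose in the frame of stop between -0.007 and 0.003 m and y of nose in the frame of stop between -0.006 and 0.006 m and angle between the x axis of caddy and the x axis of bay, either way round below 0.06 rad and value of joint castor_left between -0.3 and 0.3 rad and value of joint castor_right between -0.3 and 0.3 rad and linear speed of each of caddy, bottle, flask below 0.01 m/s and angle between caddy's own z axis and vertical below 0.04 rad and height (world z) of caddy between -0.004 and 0.004 m and angle between each of bottle, flask's own z axis and vertical below 0.1 rad and x of each of bottle, flask in the frame of caddy above 0.01 m and z of each of bottle, flask in the frame of caddy below 0.05 m); the robot touches nothing.
It fails at once if the caddy is rammed or forced against the buffer with more than 18 N (contact force between caddy and buffer above 18 N).
It fails at once if the caddy bears on the bay (rails, ridge, buffer) with more than 25 N (contact force between caddy and bay above 25 N).
It fails at once if the caddy is lifted off or tipped by more than 0.15 rad (height (world z) of caddy above 0.015 m or angle between caddy's own z axis and vertical above 0.15 rad).
It fails at once if the bottle or the flask is tipped by more than 0.35 rad (angle between any of bottle, flask's own z axis and vertical above 0.35 rad).
It fails at once if a bystander is moved by more than 20 mm (distance of any of crucible_a, crucible_b, stopper, weighing_bottle from where it was at the start of the episode above 0.02 m).
It also fails if it takes over 61 s, if anything falls off the work surface, if the arm or the gripper's body presses on something with over 40 N, if the wrist force passes 120 N, or if a joint passes its speed limit or range.

## Working session

There is one attempt and no reset: what is moved stays moved. The work goes in short steps, Python scripts to look and compute and a tool call to move; the robot and the scene stay as the last step left them, time stands still between calls to the robot, and variables do not carry over. Pictures are saved under pics/ and viewed, at most 10 in all, crops included, and the job is handed in when it is done.

Besides the shell and the picture viewer there is one more tool, called after "Call:" as a command line: name --argument value ..., lists and objects as JSON in quotes. servo_tool: Moves the arm, as the interface text tells. Its arguments: {"type":"object","properties":{"steps":{"type":"array"}},"required":["steps"]}

```bash
mkdir -p pics; cat > h.py <<'E'
import numpy as np, cv2
from workcell import sensors, imaging
from scipy.spatial.transform import Rotation as R
def grab(n):
    o=sensors.get_obs(); d=imaging.get_image(n); d['obs']=o; return d
def f_of(d): return d['color'].shape[0]/2/np.tan(np.radians(d['vertical_fov'])/2)
def cloud(d):
    """world xyz per pixel for scene/top"""
    h,w=d['range_z'].shape; v,u=np.mgrid[:h,:w]; f=f_of(d); z=d['range_z']
    P=np.stack([(u-d['cx'])/f*z,(v-d['cy'])/f*z,z],-1)
    Rm=cv2.Rodrigues(np.array(d['rvec'],float))[0]
    P=(P-np.array(d['tvec']).ravel())@Rm
    P[z<=0]=np.nan
    return P
E
python3 - <<'E'
from h import *
o=sensors.get_obs(); print({k:np.round(v,3) for k,v in o.items()})
for n in('top','scene'):
    d=grab(n); cv2.imwrite(f'pics/{n}0.png',d['color']); np.savez(f'{n}0.npz',P=cloud(d),c=d['color'])
    Rm=cv2.Rodrigues(np.array(d['rvec'],float))[0]; print(n,-Rm.T@np.array(d['tvec']).ravel(),f_of(d))
E
```

```text
{'t': np.float64(0.0), 'qpos': array([ 1.146,  0.424,  1.631,  0.   ,  1.089, -0.019]), 'qvel': array([ 0.   , -0.001, -0.001,  0.001,  0.001, -0.001]), 'joint_torque': array([ 1.0000e-03, -5.4462e+01, -2.7367e+01,  6.4000e-02,  2.3000e-02,
       -0.0000e+00]), 'ee_pos': array([246.454, 573.734, 221.904]), 'orientation': array([-6.330e-01, -3.077e+00,  2.000e-03]), 'ft_force': array([0.009, 0.269, 0.394]), 'moment': array([ 0.012, -0.05 ,  0.056]), 'grasp_force': np.float64(0.0), 'width': np.float64(87.427)}
top [ 420.44110067  -20.2389444  1141.47806442] 397.97525587138324
scene [  29.03743962 -782.40261442  748.88124817] 443.6942490117794
```

View pics/top0.png

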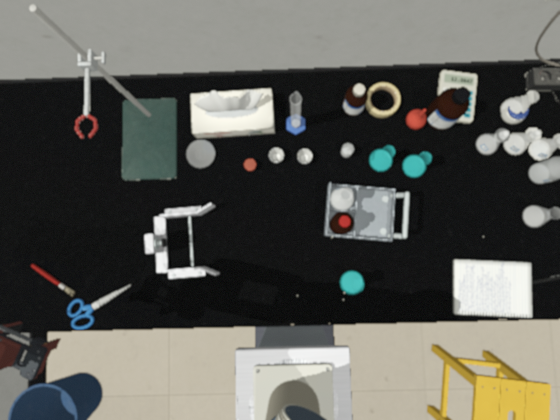

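View pics/scene0.png

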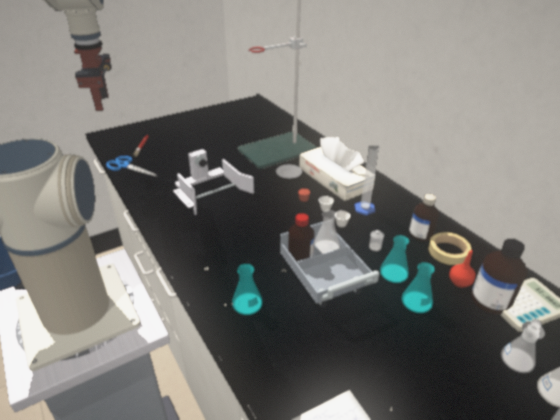

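The top view shows the caddy at about (360,212), nose left with bottle (342,222) and flask (342,198), and the push bar at (406,215). The bay is at (185,243), mouth right and buffer post at (152,244). The crucibles are at (276,155) and (305,156), the stopper at (250,165) and the weighing bottle at (346,150). Look-alikes: turquoise flasks at (352,282), (380,160) and (415,166), clear flasks far right, and brown bottles at (355,98) and (448,108). The caddy is the only wheeled tray, so it is the one to take.

```bash
python3 - <<'E'
from h import *
a=np.load('top0.npz');P=a['P'];c=a['c']
def reg(u0,u1,v0,v1,z0,z1):
    m=np.zeros(P.shape[:2],bool); m[v0:v1,u0:u1]=1
    with np.errstate(all='ignore'): m&=(P[...,2]>z0)&(P[...,2]<z1)
    return P[m]
print('table z',np.nanmedian(P[200:260,250:300,2]))
def rect(Q):
    r=cv2.minAreaRect(Q[:,:2].astype(np.float32)); return np.round(r[0],1),np.round(r[1],1),round(r[2],2),len(Q)
print('caddy>25',rect(reg(315,400,175,250,30,75)))
print('bar',rect(reg(395,420,180,250,85,105)))
b=reg(395,420,180,250,85,105)
print('noseplate', rect(reg(318,335,175,250,80,100)))
for n,(u0,u1,v0,v1) in dict(railtop=(160,225,195,225),railbot=(160,225,258,285)).items():
    q=reg(u0,u1,v0,v1,40,65); print(n,rect(q),np.round(q.mean(0),1)); 
print('post',rect(reg(140,170,225,260,60,110)), np.round(reg(140,170,225,260,60,110).mean(0),1))
for n,(u,v) in dict(cA=(276,155),cB=(305,156),st=(250,165),wb=(346,150),tq=(352,282)).items():
    print(n,np.round(P[v,u],0))
def up(img): return cv2.resize(img,None,fx=5,fy=5,interpolation=cv2.INTER_CUBIC)
cv2.imwrite('pics/c1.png',np.vstack([up(c[170:255,310:425]),up(c[195:290,130:245])[:,:]])[:,:] if 0 else np.hstack([cv2.resize(c[175:250,310:420],(440,300),interpolation=2),cv2.resize(c[200:290,135:225],(300,300),interpolation=2)]))
E
```

```text
table z 0.19331150753062612
caddy>25 (array([ 516.4, -204.7]), array([197.4, 140.5]), 83.41, 2759)
bar (array([ 503.1, -310.1]), array([ 12.4, 118.9]), 82.8, 214)
noseplate (array([ 527.2, -114.5]), array([ 20.9, 138.8]), 86.61, 113)
railtop (array([533.2, 281.5]), array([ 18.8, 146.2]), 11.0, 137) [533.7 277.9  52.3]
railbot (array([375.1, 272.3]), array([146.5,  17. ]), 84.85, 120) [374.7 267.4  53.9]
post (array([449.5, 354. ]), array([48.7, 48.9]), 1.14, 304) [449.6 357.5  88.2]
cA [696.  29.   5.]
cB [690. -55.   4.]
st [665. 103.  23.]
wb [ 692. -169.   49.]
tq [ 333. -161.  104.]
```

View pics/c1.png

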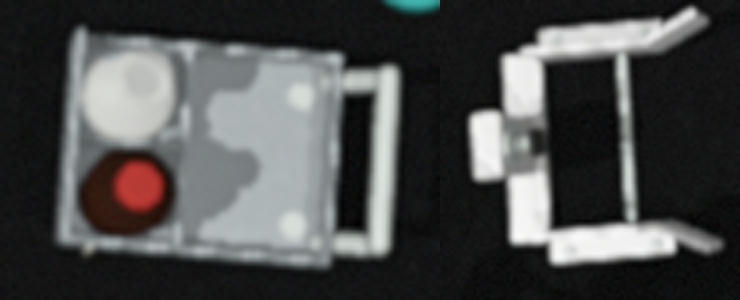

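Choice confirmed in the crop: the grey tray has its bar on the right. The bay has its mouth on the right, the ridge as a thin line at crop (627,140), and the buffer's dark disc at crop (535,143). I'll go above the bay first for one close look on the way to the bar.

Call:
servo_tool --steps '[[[0.02,-0.031,0.008],[0,0,2],1],[[0.022,-0.033,0.008],[0,0,2],1],[[0.022,-0.033,0.008],[0,0,2],1],[[0.022,-0.033,0.008],[0,0,2],1],[[0.022,-0.033,0.008],[0,0,2],1],[[0.022,-0.033,0.008],[0,0,2],1],[[0.022,-0.033,0.008],[0,0,2],1],[[0,0,0],[0,0,2],1]]'

```text
t: 0.77
ee_pos: [401.9, 340.8, 280.0]
orientation: [0.203, 3.133, -0.001]
ft_force: [-0.1, 1.5, 0.8]
width: 87.6
grasp_force: 0.0
```

```bash
cat >> h.py <<'E'
def wplane(d,uv,z):
    """wrist pixels -> world points on plane z"""
    uv=np.atleast_2d(np.array(uv,float)); f=f_of(d); T=np.array(d['tool_from_camera'])
    p=uv-[d['cx'],d['cy']]; r=np.hypot(*p.T); th=r/f
    dc=np.c_[p/np.maximum(r,1e-9)[:,None]*np.sin(th)[:,None],np.cos(th)]
    Rw=R.from_rotvec(d['obs']['orientation']).as_matrix()
    o=Rw@T[:3,3]+d['obs']['ee_pos']; w=dc@T[:3,:3].T@Rw.T
    s=(z-o[2])/w[:,2]; return o+w*s[:,None]
def cplane(d,uv,z):
    uv=np.atleast_2d(np.array(uv,float)); f=f_of(d); Rm=cv2.Rodrigues(np.array(d['rvec'],float))[0]
    w=np.c_[(uv-[d['cx'],d['cy']])/f,np.ones(len(uv))]@Rm; o=-Rm.T@np.array(d['tvec']).ravel()
    return o+w*((z-o[2])/w[:,2])[:,None]
E
python3 - <<'E'
from h import *
import pickle
d=grab('wrist'); print(d['obs']['ee_pos'],d['obs']['orientation'],f_of(d),d['cx'],d['cy'],np.round(d['tool_from_camera'],2))
pickle.dump(d,open('w1.pkl','wb')); cv2.imwrite('pics/w1.png',d['color'])
E
```

```text
[401.92067468 340.8290675  279.99311469] [ 2.02700235e-01  3.13264116e+00 -6.11244428e-04] 325.19226210127806 278.8558759035228 211.959069568291 [[   0.     -0.96   -0.28   78.66]
 [   1.      0.     -0.      0.64]
 [   0.     -0.28    0.96 -162.43]
 [   0.      0.      0.      1.  ]]
```

View pics/w1.png

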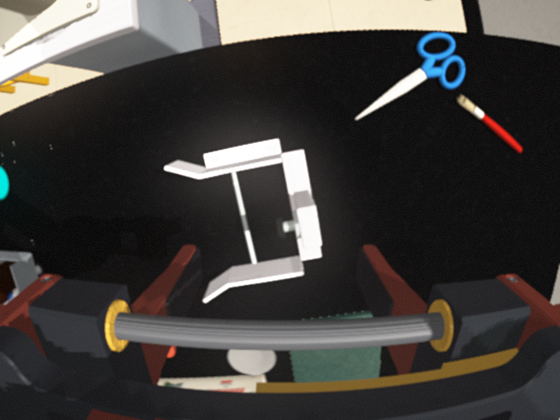

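The wrist view shows the bay whole: near rail (204..282, 140..170), far rail (230..303, 260..285), ridge line (235,172)-(253,263), buffer disc near (289,227). I'll now fit the rails and buffer from its depth.

```bash
cat >> h.py <<'E'
def wcloud(d):
    h,w=d['range_z'].shape; v,u=np.mgrid[:h,:w]; p=np.stack([u-d['cx'],v-d['cy']],-1); r=np.hypot(p[...,0],p[...,1]); th=r/f_of(d)
    t=np.tan(th)/np.maximum(r,1e-9); z=d['range_z']
    C=np.stack([p[...,0]*t*z,p[...,1]*t*z,z],-1); T=np.array(d['tool_from_camera'])
    Rw=R.from_rotvec(d['obs']['orientation']).as_matrix()
    W=(C@T[:3,:3].T+T[:3,3])@Rw.T+d['obs']['ee_pos']; W[z<=0]=np.nan; return W
E
cat > bay.py <<'E'
from h import *
import pickle
def fit(P,col,name):
    box=(P[...,0]>340)&(P[...,0]<580)&(P[...,1]>190)&(P[...,1]<400)
    q=P[box&(P[...,2]>48)&(P[...,2]<62)]
    print(name,'tops z',np.median(q[:,2]),len(q))
    L=[]
    for lo,hi,s in((340,455,1),(455,580,-1)):
        k=q[(q[:,0]>lo)&(q[:,0]<hi)&(q[:,1]>262)&(q[:,1]<335)]
        # inner edge per y bin
        e=[(b,np.max(s*k[(k[:,1]>=b-3)&(k[:,1]<b+3),0])*s) for b in range(268,330,6) if ((k[:,1]>=b-3)&(k[:,1]<b+3)).sum()>1]
        c=[(b,np.mean(k[(k[:,1]>=b-3)&(k[:,1]<b+3),0])) for b in range(268,330,6) if ((k[:,1]>=b-3)&(k[:,1]<b+3)).sum()>1]
        e=np.array(e);c=np.array(c);pe=np.polyfit(e[:,0]-300,e[:,1],1);pc=np.polyfit(c[:,0]-300,c[:,1],1)
        print(' inner edge x@y300 %.1f slope %.3f | centre %.1f slope %.3f | yrange %.0f %.0f'%(pe[1],pe[0],pc[1],pc[0],k[:,1].min(),k[:,1].max()))
    q=P[box&(P[...,2]>64)&(P[...,2]<86)&(P[...,0]>425)&(P[...,0]<480)]
    print(' buffer z64-86: x %s y %s'%(np.round(np.percentile(q[:,0],[2,50,98]),1),np.round(np.percentile(q[:,1],[2,5,50,98]),1)))
    q=P[box&(P[...,2]>87)&(P[...,2]<105)]
    print(' post top',np.round(q.mean(0),1),np.round(np.ptp(q,axis=0),1))
    q=P[box&(P[...,2]>-2)&(P[...,2]<8)&(P[...,1]>260)&(P[...,1]<310)&(P[...,0]>388)&(P[...,0]<520)]
    return
d=pickle.load(open('w1.pkl','rb')); W=wcloud(d)
print('table',np.nanmedian(W[100:130,200:330,2]))
fit(W,d['color'],'wrist'); a=np.load('top0.npz'); fit(a['P'],a['c'],'top')
# ridge by colour on z=3
g=cv2.cvtColor(d['color'],cv2.COLOR_BGR2GRAY); pts=[]
for v in range(185,255,5):
    r=g[v,225:262].astype(float); r-=np.median(r); r[r<30]=0
    if r.sum()>0: pts.append((225+(r*np.arange(37)).sum()/r.sum(),v))
X=wplane(d,pts,3); p=np.polyfit(X[:,0]-455,X[:,1],1); print('ridge y@x455 %.1f dy/dx %.3f res %.1f'%(p[1],p[0],np.std(X[:,1]-np.polyval(p,X[:,0]-455))))
E
python3 bay.py
```

```text
table 0.37581855130937925
wrist tops z 54.965482475320854 1160
 inner edge x@y300 379.6 slope -0.051 | centre 376.8 slope -0.053 | yrange 262 335
 inner edge x@y300 527.4 slope -0.039 | centre 529.1 slope -0.052 | yrange 263 335
 buffer z64-86: x [425.1 446.1 462.5] y [331.8 332.8 344.  358.6]
 post top [447.7 366.1  94.3] [50.4 48.7 10.4]
top tops z 54.62952774006668 240
 inner edge x@y300 378.1 slope -0.052 | centre 376.5 slope -0.047 | yrange 264 333
 inner edge x@y300 527.9 slope -0.063 | centre 529.3 slope -0.059 | yrange 262 335
 buffer z64-86: x [425.2 451.3 473.1] y [330.  330.6 352.1 358.6]
 post top [449.1 363.2  93.9] [48.2 49.  12.2]
ridge y@x455 283.4 dy/dx 0.058 res 0.2
```

Call:
servo_tool --steps '[[[0.003,-0.03,0],[0,0,0],1],[[0.003,-0.041,0],[0,0,0],1],[[0.003,-0.041,0],[0,0,0],1],[[0.003,-0.041,0],[0,0,0],1],[[0.003,-0.041,0],[0,0,0],1],[[0.003,-0.041,0],[0,0,0],1],[[0.003,-0.041,0],[0,0,0],1],[[0.003,-0.041,0],[0,0,0],1]]'

```text
t: 1.48
ee_pos: [422.2, 27.1, 278.5]
orientation: [-0.198, -3.135, -0.0]
ft_force: [1.7, -1.2, -0.7]
width: 88.1
grasp_force: 0.0
```

Call:
servo_tool --steps '[[[0.003,-0.04,0],[0,0,0],1],[[0.003,-0.04,0],[0,0,0],1],[[0.003,-0.04,0],[0,0,0],1],[[0.003,-0.04,0],[0,0,0],1],[[0.003,-0.04,0],[0,0,0],1],[[0.003,-0.04,0],[0,0,0],1],[[0.003,-0.04,0],[0,0,0],1],[[0.002,-0.02,0],[0,0,0],1]]'

```text
t: 2.15
ee_pos: [446.0, -274.9, 278.3]
orientation: [0.202, 3.135, -0.001]
ft_force: [0.6, -0.5, 0.0]
width: 87.9
grasp_force: 0.0
```

```bash
cat > cad.py <<'E'
from h import *
import pickle,sys
n=sys.argv[1]; d=grab('wrist'); pickle.dump(d,open(n+'.pkl','wb')); cv2.imwrite(f'pics/{n}.png',d['color'])
o=d['obs'];print('tcp',np.round(o['ee_pos'],1),'tool y ang %.2f'%np.degrees(np.arctan2(*R.from_rotvec(o['orientation']).as_matrix()[1::-1,1])),'q',np.round(o['qpos'],2))
W=wcloud(d); print('table',np.nanmedian(W[...,2][np.abs(W[...,2])<8]))
b=(W[...,0]>430)&(W[...,0]<570)&(W[...,1]>-340)&(W[...,1]<-285)&(W[...,2]>88)&(W[...,2]<106)
q=W[b]; print('bar',len(q),cv2.minAreaRect(q[:,:2].astype(np.float32)),np.percentile(q[:,2],[50,95]))
E
python3 cad.py w2
```

```text
tcp [ 446.  -274.9  278.3] tool y ang 82.63 q [-0.57  0.21  1.8  -0.    1.13 -2.02]
table 0.4052100415268285
bar 1004 ((505.7618408203125, -309.7037658691406), (12.182308197021484, 120.90255737304688), 84.0704116821289) [100.15478758 101.87256541]
```

View pics/w2.png

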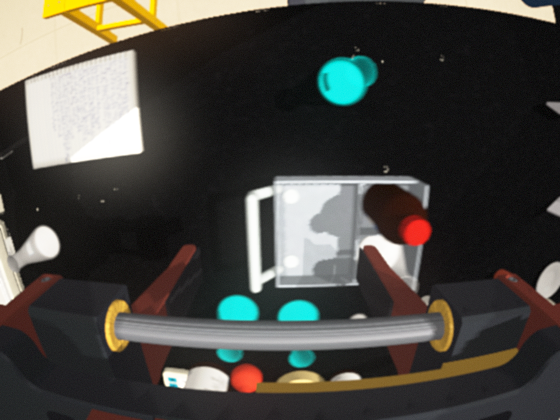

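The bar is at (255,240) in the wrist picture, with the tray to its right and the turquoise flasks clear of it. The bar centre comes to about (505,-310) with heading about 83.6°, agreeing with the top view. Now go over it and down.

Call:
servo_tool --steps '[[[0.0147,-0.0087,0],[0,0,0.25],0],[[0.0147,-0.0087,0],[0,0,0.25],0],[[0.0147,-0.0087,-0.02],[0,0,0.25],0],[[0.0147,-0.0087,-0.03],[0,0,0.25],0],[[0,0,-0.03],[0,0,0],0],[[0,0,-0.025],[0,0,0],0],[[0,0,-0.01],[0,0,0],0],[[0,0,0],[0,0,0],0]]'

```text
t: 2.87
ee_pos: [503.1, -304.5, 160.8]
orientation: [-0.17, -3.132, -0.005]
ft_force: [-0.5, 0.9, 0.2]
width: 44.3
grasp_force: 0.0
```

```bash
python3 cad.py w3
```

```text
tcp [ 503.1 -304.5  160.8] tool y ang 83.78 q [-0.56  0.45  1.75  0.    0.94 -2.03]
table 0.4091929637302627
bar 2387 ((504.6855773925781, -309.7751159667969), (11.893288612365723, 120.23126220703125), 83.78595733642578) [100.25150252 101.83263346]
```

View pics/w3.png

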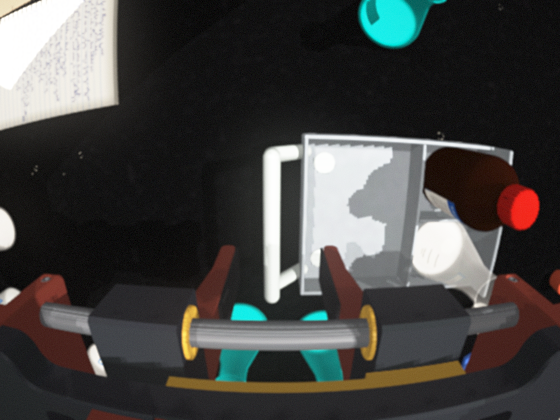

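The bar (265..280,150..300) lies nearly between the fingers, 5 mm behind centre. Correct, descend, then close.

Call:
servo_tool --steps '[[[0.0016,-0.0053,-0.005],[0,0,0],0],[[0,0,-0.014],[0,0,0],0],[[0,0,-0.016],[0,0,0],0],[[0,0,-0.016],[0,0,0],0],[[0,0,-0.014],[0,0,0],0],[[0,0,-0.012],[0,0,0],0],[[0,0,-0.006],[0,0,0],0],[[0,0,0],[0,0,0],0]]'

```text
t: 3.58
ee_pos: [506.0, -311.9, 80.3]
orientation: [-0.171, -3.136, -0.0]
ft_force: [-0.6, 0.6, 0.1]
width: 43.8
grasp_force: 0.0
```

Call:
servo_tool --steps '[[[0,0,0],[0,0,0],-0.4],[[0,0,0],[0,0,0],-0.6],[[0,0,0],[0,0,0],-0.7],[[0,0,0],[0,0,0],-0.8],[[0,0,0],[0,0,0],-1],[[0,0,0],[0,0,0],-1],[[0,0,0],[0,0,0],-1],[[0,0,0],[0,0,0],-1]]'

```text
t: 4.25
ee_pos: [506.4, -312.0, 81.0]
orientation: [0.171, 3.136, -0.001]
ft_force: [-0.2, -0.5, 2.4]
width: 11.3
grasp_force: 30.0
```

```bash
cat > plan.py <<'E'
import numpy as np
from scipy.interpolate import CubicHermiteSpline as C
stop=np.array([451.3,333.2]);hb=np.radians(93.1);b=np.array([np.cos(hb),np.sin(hb)]);l=np.array([-b[1],b[0]])
tcp=np.array([506.4,-312.0]);h0=np.radians(83.8);oy=-1.9
u=lambda a:np.array([np.cos(a),np.sin(a)]);lf=lambda a:np.array([-np.sin(a),np.cos(a)])
A0=tcp-oy*lf(h0)+45*u(h0)-stop; s0=np.array([A0@b,A0@l]); print('rear axle in bay',s0,'rel heading',np.degrees(h0-hb))
xe=-295.;S=C([s0[0],xe],[s0[1],0],[np.tan(h0-hb),0])
v=[1.5,3,4.5]+[5.5]*400; x=s0[0];rows=[];p=tcp;a=h0
for k in v:
    x=min(x+k,xe);m=S(x,1);an=hb+np.arctan(m);A=stop+b*x+l*S(x);T=A-45*u(an)+oy*lf(an)
    rows.append((*(T-p),np.degrees(an-a)));p=T;a=an
    if x>=xe:break
rows=np.array(rows);print('maxcurv',abs(S(np.linspace(s0[0],xe,50),2)).max(),len(rows))
for i in range(0,len(rows),8):
    r=np.round(rows[i:i+8],2);print(i//8,[f'{q[0]:.2f} {q[1]:.2f} {q[2]:.2f}' for q in r],'-> tcp',np.round(tcp+rows[:i+8,:2].sum(0),1),'ang %.2f'%(np.degrees(h0)+rows[:i+8,2].sum()))
E
python3 plan.py
```

```text
rear axle in bay [-602.52004779  -25.52486649] rel heading -9.299999999999994
maxcurv 0.0037494753120339034 58
0 ['0.41 1.50 0.31', '0.78 2.99 0.62', '1.10 4.50 0.91', '1.22 5.51 1.09', '1.09 5.52 1.06', '0.97 5.53 1.02', '0.84 5.54 0.99', '0.72 5.54 0.96'] -> tcp [ 513.5 -275.4] ang 90.76
1 ['0.61 5.55 0.92', '0.49 5.55 0.89', '0.38 5.56 0.85', '0.27 5.56 0.81', '0.16 5.56 0.78', '0.06 5.56 0.74', '-0.04 5.56 0.70', '-0.13 5.56 0.67'] -> tcp [ 515.3 -230.9] ang 97.12
2 ['-0.23 5.55 0.63', '-0.32 5.55 0.59', '-0.40 5.55 0.55', '-0.48 5.54 0.52', '-0.56 5.54 0.48', '-0.63 5.53 0.44', '-0.70 5.53 0.41', '-0.77 5.52 0.37'] -> tcp [ 511.2 -186.6] ang 101.12
3 ['-0.83 5.51 0.34', '-0.89 5.50 0.30', '-0.95 5.50 0.26', '-1.00 5.49 0.23', '-1.05 5.48 0.19', '-1.09 5.47 0.16', '-1.13 5.47 0.12', '-1.17 5.46 0.09'] -> tcp [ 503.1 -142.7] ang 102.80
4 ['-1.20 5.45 0.05', '-1.23 5.44 0.02', '-1.26 5.44 -0.02', '-1.28 5.43 -0.05', '-1.30 5.42 -0.09', '-1.32 5.42 -0.13', '-1.33 5.41 -0.16', '-1.34 5.40 -0.20'] -> tcp [492.9 -99.3] ang 102.23
5 ['-1.34 5.40 -0.23', '-1.35 5.39 -0.27', '-1.35 5.39 -0.30', '-1.34 5.39 -0.34', '-1.34 5.38 -0.38', '-1.33 5.38 -0.41', '-1.31 5.38 -0.45', '-1.30 5.38 -0.49'] -> tcp [482.2 -56.2] ang 99.36
6 ['-1.28 5.38 -0.52', '-1.25 5.38 -0.56', '-1.23 5.38 -0.60', '-1.20 5.39 -0.63', '-1.16 5.39 -0.67', '-1.13 5.40 -0.71', '-1.09 5.40 -0.74', '-1.05 5.41 -0.78'] -> tcp [472.8 -13.1] ang 94.15
7 ['-1.00 5.42 -0.82', '-0.27 1.50 -0.23'] -> tcp [471.6  -6.2] ang 93.10
```

Call:
servo_tool --steps '[[[0.0004,0.0015,0],[0,0,0.3],-1],[[0.0008,0.003,0],[0,0,0.6],-1],[[0.0011,0.0045,0],[0,0,0.9],-1],[[0.0012,0.0055,0],[0,0,1.1],-1],[[0.0011,0.0055,0],[0,0,1.1],-1],[[0.001,0.0055,0],[0,0,1.0],-1],[[0.0008,0.0055,0],[0,0,1.0],-1],[[0.0007,0.0055,0],[0,0,1.0],-1]]'

```text
t: 4.92
ee_pos: [513.9, -274.9, 81.0]
orientation: [-0.024, 3.14, -0.001]
ft_force: [1.5, -1.0, 5.1]
width: 11.6
grasp_force: 30.0
```

Call:
servo_tool --steps '[[[0.0006,0.0056,0],[0,0,0.9],-1],[[0.0005,0.0056,0],[0,0,0.9],-1],[[0.0004,0.0056,0],[0,0,0.85],-1],[[0.0003,0.0056,0],[0,0,0.8],-1],[[0.0002,0.0056,0],[0,0,0.8],-1],[[0,0.0056,0],[0,0,0.75],-1],[[0,0.0056,0],[0,0,0.7],-1],[[-0.0001,0.0055,0],[0,0,0.65],-1]]'

```text
t: 5.58
ee_pos: [515.7, -230.1, 81.0]
orientation: [-0.198, 3.134, -0.001]
ft_force: [0.1, -1.1, 5.0]
width: 11.0
grasp_force: 30.0
```

Call:
servo_tool --steps '[[[-0.0002,0.0056,0.0002],[0,0,0.65],-1],[[-0.0003,0.0055,0.0002],[0,0,0.6],-1],[[-0.0004,0.0055,0],[0,0,0.55],-1],[[-0.0005,0.0055,0],[0,0,0.5],-1],[[-0.0006,0.0055,0],[0,0,0.5],-1],[[-0.0006,0.0055,0],[0,0,0.45],-1],[[-0.0007,0.0055,0],[0,0,0.4],-1],[[-0.0008,0.0055,0],[0,0,0.35],-1]]'

```text
t: 6.25
ee_pos: [511.0, -186.1, 81.1]
orientation: [-0.305, 3.127, -0.0]
ft_force: [1.6, -1.4, 3.3]
width: 11.0
grasp_force: 30.0
```

Call:
servo_tool --steps '[[[-0.0008,0.0055,0],[0,0,0.35],-1],[[-0.0009,0.0055,0],[0,0,0.3],-1],[[-0.001,0.0055,0],[0,0,0.25],-1],[[-0.001,0.0055,0],[0,0,0.25],-1],[[-0.001,0.0055,0],[0,0,0.2],-1],[[-0.0011,0.0055,0],[0,0,0.15],-1],[[-0.0011,0.0055,0],[0,0,0.1],-1],[[-0.0012,0.0054,0],[0,0,0.1],-1]]'

```text
t: 6.92
ee_pos: [502.7, -142.1, 81.1]
orientation: [0.35, -3.122, 0.0]
ft_force: [1.6, -0.9, 3.0]
width: 11.1
grasp_force: 30.0
```

Call:
servo_tool --steps '[[[-0.0012,0.0055,0],[0,0,0.05],-1],[[-0.0012,0.0054,0],[0,0,0],-1],[[-0.0013,0.0054,0],[0,0,0],-1],[[-0.0013,0.0054,0],[0,0,-0.05],-1],[[-0.0013,0.0054,0],[0,0,-0.1],-1],[[-0.0013,0.0054,0],[0,0,-0.1],-1],[[-0.0013,0.0054,0],[0,0,-0.15],-1],[[-0.0013,0.0054,0],[0,0,-0.2],-1]]'

```text
t: 7.58
ee_pos: [492.5, -98.8, 81.1]
orientation: [0.335, -3.124, 0.0]
ft_force: [1.4, -1.4, 2.6]
width: 11.2
grasp_force: 30.0
```

Call:
servo_tool --steps '[[[-0.0013,0.0054,0],[0,0,-0.25],-1],[[-0.0014,0.0054,0],[0,0,-0.25],-1],[[-0.0013,0.0054,0],[0,0,-0.3],-1],[[-0.0013,0.0054,0],[0,0,-0.35],-1],[[-0.0013,0.0054,0],[0,0,-0.4],-1],[[-0.0013,0.0054,0],[0,0,-0.4],-1],[[-0.0013,0.0054,0],[0,0,-0.45],-1],[[-0.0013,0.0054,0],[0,0,-0.5],-1]]'

```text
t: 8.25
ee_pos: [481.9, -55.6, 81.0]
orientation: [0.255, -3.131, -0.0]
ft_force: [0.9, -1.3, 3.9]
width: 11.0
grasp_force: 30.0
```

Call:
servo_tool --steps '[[[-0.0013,0.0054,0],[0,0,-0.55],-1],[[-0.0013,0.0054,0],[0,0,-0.55],-1],[[-0.0012,0.0054,0],[0,0,-0.6],-1],[[-0.0012,0.0054,0],[0,0,-0.65],-1],[[-0.0012,0.0054,0],[0,0,-0.65],-1],[[-0.0011,0.0054,0],[0,0,-0.7],-1],[[-0.0011,0.004,0],[0,0,-0.6],-1],[[-0.0006,0.002,0],[0,0,-0.4],-1]]'

```text
t: 8.92
ee_pos: [473.0, -17.1, 81.0]
orientation: [0.126, -3.139, -0.0]
ft_force: [0.4, -0.4, 3.6]
width: 11.0
grasp_force: 30.0
```

```bash
python3 - <<'E'
from h import *
import pickle
d=grab('wrist'); pickle.dump(d,open('w4.pkl','wb')); t=grab('top'); pickle.dump(t,open('t4.pkl','wb'))
o=d['obs'];print('tcp',np.round(o['ee_pos'],1),'ang %.2f'%np.degrees(np.arctan2(*R.from_rotvec(o['orientation']).as_matrix()[1::-1,1])))
for n,P in(('wrist',wcloud(d)),('top',cloud(t))):
    # side wall tops z~69: outer edges by y bin
    X,Y,Z=P[...,0],P[...,1],P[...,2]
    with np.errstate(all='ignore'):
        m=(Z>60)&(Z<76)&(Y>20)&(Y<190)&(X>370)&(X<560)
    q=P[m]
    for s in(1,-1):
        e=[]
        for y in range(30,160,8):
            k=q[(q[:,1]>=y-4)&(q[:,1]<y+4)&(s*(q[:,0]-465)>50)]
            if len(k): e.append((y,s*np.max(s*k[:,0])))
        e=np.array(e)
        if len(e)>4:
            p=np.polyfit(e[:,0]-100,e[:,1],1); r=e[:,1]-np.polyval(p,e[:,0]-100); e=e[abs(r)<4]; p=np.polyfit(e[:,0]-100,e[:,1],1)
            print(n,'wall',s,'x@y100 %.1f slope %.3f n %d res %.1f'%(p[1],p[0],len(e),np.std(e[:,1]-np.polyval(p,e[:,0]-100))))
    m2=(Z>85)&(Z<99)&(Y>140)&(Y<210)&(X>390)&(X<540); k=P[m2]
    if len(k)>5: print(n,'nose', len(k),cv2.minAreaRect(k[:,:2].astype(np.float32)),np.percentile(k[:,1],[5,50,95]))
im=np.hstack([d['color'],cv2.resize(t['color'][170:310,130:340],None,fx=1.14,fy=1.14) if 0 else t['color'][:, 130:370]]); cv2.imwrite('pics/v4.png',im)
E
python3 - <<'E'
E
```

```text
tcp [473.  -17.1  81. ] ang 94.61
wrist wall -1 x@y100 391.5 slope -0.085 n 17 res 0.1
wrist nose 549 ((449.35455322265625, 152.58421325683594), (111.56295776367188, 42.92201614379883), 28.908117294311523) [144.4270339  185.01329267 187.98427172]
top wall 1 x@y100 530.5 slope -0.087 n 11 res 0.8
top wall -1 x@y100 391.6 slope -0.081 n 8 res 0.6
top nose 131 ((459.0343933105469, 162.33567810058594), (133.20797729492188, 50.62446975708008), 4.315794467926025) [144.88666915 183.16569545 189.36416829]
```

View pics/v4.png

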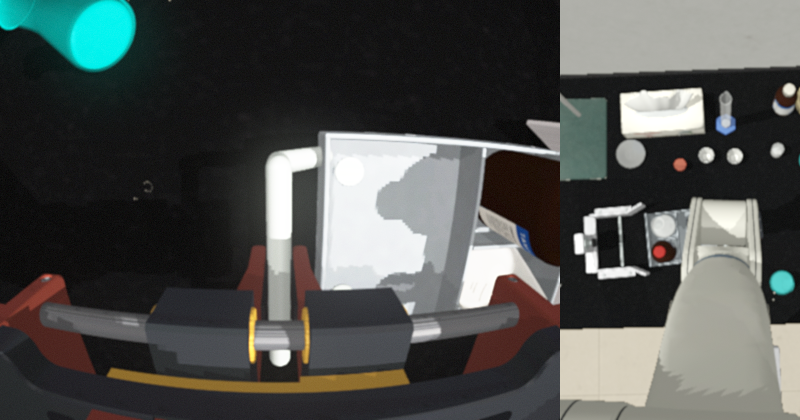

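The caddy is gripped squarely. The top crop shows its nose about 20 mm before the lips, bottle and flask upright, and bystanders in place. It is 1.75° off square with the rear axle on the bay's middle line, so I turn that out on the way in.

Call:
servo_tool --steps '[[[-0.0005,0.0025,0],[0,0,-0.4],-1],[[-0.0006,0.003,0],[0,0,-0.45],-1],[[-0.0006,0.003,0],[0,0,-0.45],-1],[[-0.0006,0.0035,0],[0,0,-0.4],-1],[[-0.0002,0.004,0],[0,0,0],-1],[[-0.0002,0.005,0],[0,0,0],-1],[[-0.0003,0.005,0],[0,0,0],-1],[[-0.0002,0.004,0],[0,0,0],-1]]'

```text
t: 9.68
ee_pos: [469.7, 12.9, 81.0]
orientation: [0.081, -3.14, -0.0]
ft_force: [-1.4, -1.3, 3.9]
width: 10.8
grasp_force: 30.0
```

Call:
servo_tool --steps '[[[-0.0002,0.004,0],[0,0,0],-1],[[-0.0002,0.004,0],[0,0,0],-1],[[-0.0002,0.004,0],[0,0,0],-1],[[-0.0002,0.004,0],[0,0,0],-1],[[-0.0002,0.004,0],[0,0,0],-1],[[-0.0002,0.004,0],[0,0,0],-1],[[-0.0003,0.004,0],[0,0,0],-1],[[-0.0001,0.002,0],[0,0,0],-1]]'

```text
t: 10.35
ee_pos: [468.3, 42.8, 81.0]
orientation: [0.081, -3.14, -0.0]
ft_force: [-1.6, -1.2, 2.7]
width: 11.1
grasp_force: 30.0
```

```bash
cat > look.py <<'E'
from h import *
import pickle,sys
d=grab('wrist');t=grab('top'); pickle.dump((d,t),open(sys.argv[1]+'.pkl','wb'))
o=d['obs'];y0=o['ee_pos'][1];print('t',o['t'],'tcp',np.round(o['ee_pos'],1),'ang %.2f'%np.degrees(np.arctan2(*R.from_rotvec(o['orientation']).as_matrix()[1::-1,1])))
for n,P in(('wrist',wcloud(d)),('top',cloud(t))):
    X,Y,Z=P[...,0],P[...,1],P[...,2]
    with np.errstate(all='ignore'): m=(Z>62)&(Z<76)&(Y>y0+20)&(Y<y0+200)&(X>370)&(X<560)
    q=P[m]
    for s in(1,-1):
        e=[]
        for y in np.arange(y0+40,y0+195,8):
            k=q[(q[:,1]>=y-4)&(q[:,1]<y+4)&(s*(q[:,0]-460)>50)]
            if len(k): e.append((y,s*np.max(s*k[:,0])))
        e=np.array(e)
        if len(e)>4:
            c=y0+117;p=np.polyfit(e[:,0]-c,e[:,1],1); r=e[:,1]-np.polyval(p,e[:,0]-c); e=e[abs(r)<3]; p=np.polyfit(e[:,0]-c,e[:,1],1)
            mid=453.1-.054*(c-300)
            print(n,'wall',s,'y %.0f x %.1f slope %.3f n %d  centre off bay line (left+) %.1f'%(c,p[1],p[0],len(e),mid-(p[1]-s*70)))
    with np.errstate(all='ignore'): k=P[(Z>88)&(Z<97)&(Y>y0+190)&(Y<y0+215)&(X>390)&(X<540)]
    if len(k)>5: print(n,'nose front y pct',np.round(np.percentile(k[:,1],[50,95,99]),1))
    with np.errstate(all='ignore'): k=P[(Z>66)&(Z<84)&(Y>320)&(X>430)&(X<475)&(Y<345)]
    if len(k)>3: print(n,'buffer y pct',np.round(np.percentile(k[:,1],[2,10,50]),1))
cv2.imwrite(f'pics/{sys.argv[1]}.png',np.hstack([d['color'],cv2.resize(t['color'][185:295,135:275],None,fx=1.7,fy=1.7)[:, :238] if 0 else np.pad(cv2.resize(t['color'][190:290,140:260],(240,200),interpolation=2),((0,220),(0,0),(0,0)))]))
E
python3 look.py v5
```

```text
t 10.35 tcp [468.3  42.8  81. ] ang 92.96
wrist wall -1 y 160 x 391.3 slope -0.051 n 20  centre off bay line (left+) -0.6
wrist nose front y pct [245.6 248.  248.8]
top wall 1 y 160 x 528.2 slope -0.019 n 10  centre off bay line (left+) 2.5
top wall -1 y 160 x 391.1 slope -0.034 n 7  centre off bay line (left+) -0.4
top nose front y pct [245.2 248.7 250.5]
top buffer y pct [330.2 330.5 331.9]
```

Call:
servo_tool --steps '[[[-0.0002,0.003,0],[0,0,0],-1],[[-0.0002,0.004,0],[0,0,0],-1],[[-0.0002,0.004,0],[0,0,0],-1],[[-0.0002,0.004,0],[0,0,0],-1],[[-0.0002,0.004,0],[0,0,0],-1],[[-0.0002,0.004,0],[0,0,0],-1],[[-0.0003,0.004,0],[0,0,0],-1],[[-0.0001,0.002,0],[0,0,0],-1]]'

```text
t: 11.12
ee_pos: [466.8, 71.8, 81.1]
orientation: [-0.081, 3.14, 0.0]
ft_force: [-1.8, -1.2, 2.9]
width: 11.0
grasp_force: 30.0
```

Call:
servo_tool --steps '[[[-0.0002,0.003,0],[0,0,0],-1],[[-0.0002,0.003,0],[0,0,0],-1],[[-0.0002,0.003,0],[0,0,0],-1],[[-0.0002,0.003,0],[0,0,0],-1],[[-0.0002,0.003,0],[0,0,0],-1],[[-0.0002,0.003,0],[0,0,0],-1],[[-0.0001,0.002,0],[0,0,0],-1],[[-0.0001,0.002,0],[0,0,0],-1]]'

```text
t: 11.78
ee_pos: [465.5, 93.5, 81.1]
orientation: [-0.081, 3.14, 0.0]
ft_force: [0.3, -1.7, 1.8]
width: 11.6
grasp_force: 30.0
```

```bash
python3 look.py v6
```

```text
t 11.7833 tcp [465.5  93.5  81.1] ang 92.95
wrist wall -1 y 211 x 388.6 slope -0.051 n 20  centre off bay line (left+) -0.7
wrist nose front y pct [296.3 298.8 300.4]
top wall 1 y 211 x 527.0 slope -0.044 n 6  centre off bay line (left+) 1.0
top nose front y pct [296.  298.8 301.2]
top buffer y pct [330.3 330.9 331.9]
```

View pics/v6.png

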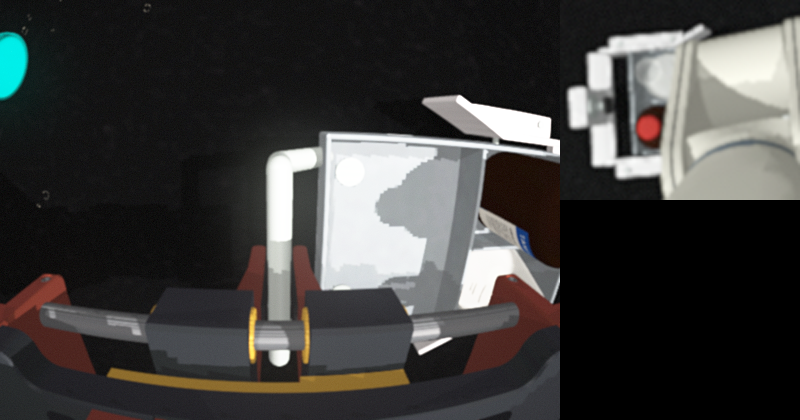

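The caddy sits between the rails, near rail (425..550,95..140) parallel to its wall, and bottle and flask upright. Now go slowly over the ridge, watching the force.

Call:
servo_tool --steps '[[[-0.0001,0.0015,0],[0,0,0],-1],[[-0.0001,0.002,0],[0,0,0],-1],[[-0.0001,0.002,0],[0,0,0],-1],[[-0.0001,0.0015,0],[0,0,0],-1],[[-0.0001,0.0015,0],[0,0,0],-1],[[-0.0001,0.001,0],[0,0,0],-1],[[0,0.001,0],[0,0,0],-1],[[0,0.001,0],[0,0,0],-1]]'

```text
t: 12.55
ee_pos: [465.0, 104.4, 81.2]
orientation: [-0.082, 3.14, -0.001]
ft_force: [1.4, -7.3, 3.5]
width: 11.3
grasp_force: 30.0
```

Call:
servo_tool --steps '[[[-0.0001,0.001,0],[0,0,0],-1],[[0,0.001,0],[0,0,0],-1],[[-0.0001,0.001,0],[0,0,0],-1],[[0,0.001,0],[0,0,0],-1],[[-0.0001,0.001,0],[0,0,0],-1],[[0,0.001,0],[0,0,0],-1],[[-0.0001,0.001,0],[0,0,0],-1],[[0,0.001,0],[0,0,0],-1]]'

```text
t: 13.22
ee_pos: [464.2, 113.0, 80.9]
orientation: [0.081, -3.14, -0.0]
ft_force: [-0.9, -0.6, -1.5]
width: 11.4
grasp_force: 30.0
```

Call:
servo_tool --steps '[[[0,0.0008,0],[0,0,0],-1],[[-0.0001,0.0008,0],[0,0,0],-1],[[0,0.0008,0],[0,0,0],-1],[[0,0.0008,0],[0,0,0],-1],[[-0.0001,0.0008,0],[0,0,0],-1],[[0,0.0008,0],[0,0,0],-1],[[0,0.0008,0],[0,0,0],-1],[[-0.0001,0.0008,0],[0,0,0],-1]]'

```text
t: 13.88
ee_pos: [464.0, 119.3, 81.0]
orientation: [0.081, -3.14, -0.0]
ft_force: [0.3, 2.3, -2.8]
width: 11.3
grasp_force: 30.0
```

Call:
servo_tool --steps '[[[0,0.0006,0],[0,0,0],-1],[[0,0.0006,0],[0,0,0],-1],[[-0.0001,0.0006,0],[0,0,0],-1],[[0,0.0006,0],[0,0,0],-1],[[0,0.0006,0],[0,0,0],-1],[[-0.0001,0.0006,0],[0,0,0],-1],[[0,0.0004,0],[0,0,0],-1],[[0,0.0002,0],[0,0,0],-1]]'

```text
t: 14.55
ee_pos: [464.1, 123.3, 81.2]
orientation: [-0.081, 3.14, -0.0]
ft_force: [0.4, 1.3, 0.3]
width: 11.2
grasp_force: 30.0
```

Call:
servo_tool --steps '[[[0,0.0004,0],[0,0,0],-1],[[0,0.0004,0],[0,0,0],-1],[[0,0.0004,0],[0,0,0],-1],[[0,0.0003,0],[0,0,0],-1],[[0,0.0003,0],[0,0,0],-1],[[-0.0001,0.0003,0],[0,0,0],-1],[[0,0.0002,0],[0,0,0],-1],[[0,0.0002,0],[0,0,0],-1]]'

```text
t: 15.22
ee_pos: [464.0, 125.9, 81.2]
orientation: [-0.081, 3.14, 0.0]
ft_force: [1.3, -1.2, 1.8]
width: 11.3
grasp_force: 30.0
```

Call:
servo_tool --steps '[[[0,0.0002,0],[0,0,0],-1],[[0,0.0002,0],[0,0,0],-1],[[0,0.0002,0],[0,0,0],-1],[[0,0.0002,0],[0,0,0],-1],[[0,0.0001,0],[0,0,0],-1],[[0,0.0001,0],[0,0,0],-1],[[0,0,0],[0,0,0],-1],[[0,0,0],[0,0,0],-1]]'

```text
t: 15.88
ee_pos: [463.8, 126.8, 81.1]
orientation: [-0.081, 3.14, -0.0]
ft_force: [1.8, -2.4, 2.6]
width: 11.2
grasp_force: 30.0
```

Call:
servo_tool --steps '[[[0,0.0002,0],[0,0,0],-1],[[0,0.0002,0],[0,0,0],-1],[[0,0.0002,0],[0,0,0],-1],[[0,0.0002,0],[0,0,0],-1],[[0,0,0],[0,0,0],-1],[[0,0,0],[0,0,0],-1],[[0,0,0],[0,0,0],-1],[[0,0,0],[0,0,0],-1]]'

```text
t: 16.55
ee_pos: [463.8, 127.3, 81.1]
orientation: [0.081, -3.141, 0.001]
ft_force: [1.5, -4.5, 2.5]
width: 11.2
grasp_force: 30.0
```

Call:
servo_tool --steps '[[[0,0.0002,0],[0,0,0],-1],[[0,0.0002,0],[0,0,0],-1],[[0,0.0002,0],[0,0,0],-1],[[0,0.0002,0],[0,0,0],-1],[[0,0,0],[0,0,0],-1],[[0,0,0],[0,0,0],-1],[[0,0,0],[0,0,0],-1],[[0,0,0],[0,0,0],-1]]'

```text
t: 17.22
ee_pos: [463.8, 127.8, 81.1]
orientation: [0.082, -3.14, 0.001]
ft_force: [2.0, -7.4, 3.7]
width: 11.3
grasp_force: 30.0
```

Call:
servo_tool --steps '[[[0,0.0002,0],[0,0,0],-1],[[0,0.0002,0],[0,0,0],-1],[[0,0,0],[0,0,0],-1],[[0,0,0],[0,0,0],-1],[[0,0,0],[0,0,0],-1],[[0,0,0],[0,0,0],-1],[[0,0,0],[0,0,0],-1],[[0,0,0],[0,0,0],-1]]'

```text
t: 17.88
ee_pos: [463.8, 128.0, 81.1]
orientation: [0.082, -3.14, 0.002]
ft_force: [2.5, -8.8, 4.2]
width: 11.3
grasp_force: 30.0
```

```bash
python3 look.py v7
```

```text
t 17.8833 tcp [463.8 128.   81.1] ang 92.98
wrist wall -1 y 245 x 387.0 slope -0.048 n 20  centre off bay line (left+) -1.0
wrist nose front y pct [330.6 333.3 334.4]
wrist buffer y pct [329.  329.3 330.2]
top nose front y pct [330.2 333.6 337.4]
top buffer y pct [326.1 327.9 328.8]
```

Nose on the buffer at about 8 N, square. Ease off, then let go.

Call:
servo_tool --steps '[[[0,-0.0003,0],[0,0,0],-1],[[0,-0.0004,0],[0,0,0],-1],[[0,-0.0004,0],[0,0,0],-1],[[0,-0.0004,0],[0,0,0],-1],[[0,-0.0004,0],[0,0,0],-1],[[0,-0.0003,0],[0,0,0],-1],[[0,0,0],[0,0,0],-1],[[0,0,0],[0,0,0],-1]]'

```text
t: 18.65
ee_pos: [463.8, 126.8, 81.1]
orientation: [-0.081, 3.14, 0.0]
ft_force: [1.9, -1.6, 2.0]
width: 11.4
grasp_force: 30.0
```

Call:
servo_tool --steps '[[[0,-0.0003,0],[0,0,0],-1],[[0,-0.0002,0],[0,0,0],-1],[[0,0,0],[0,0,0],-0.8],[[0,0,0],[0,0,0],-0.6],[[0,0,0],[0,0,0],-0.4],[[0,0,0],[0,0,0],-0.2],[[0,0,0],[0,0,0],0],[[0,0,0],[0,0,0],0]]'

```text
t: 19.32
ee_pos: [463.4, 126.1, 80.9]
orientation: [0.081, -3.14, 0.0]
ft_force: [-0.1, 1.0, 0.3]
width: 40.6
grasp_force: 0.0
```

Call:
servo_tool --steps '[[[0,0,0.002],[0,0,0],0],[[0,0,0.004],[0,0,0],0],[[0,0,0.008],[0,0,0],0],[[0,0,0.012],[0,0,0],0],[[0,0,0.016],[0,0,0],0],[[0,0,0.02],[0,0,0],0],[[0,0,0.02],[0,0,0],0],[[0,0,0.01],[0,0,0],0]]'

```text
t: 19.98
ee_pos: [464.9, 126.4, 175.8]
orientation: [-0.081, 3.137, 0.001]
ft_force: [0.6, -0.1, -0.2]
width: 44.0
grasp_force: 0.0
```

Call:
servo_tool --steps '[[[0,-0.01,0.02],[0,0,0],0],[[0,-0.02,0.02],[0,0,0],0],[[0,-0.03,0.02],[0,0,0],0],[[0,-0.03,0.02],[0,0,0],0],[[0,-0.03,0.01],[0,0,0],0],[[0,-0.02,0],[0,0,0],0],[[0,-0.01,0],[0,0,0],0],[[0,0,0],[0,0,0],0]]'

```text
t: 20.65
ee_pos: [463.6, -25.2, 263.2]
orientation: [-0.077, 3.141, -0.0]
ft_force: [0.4, 0.1, -0.0]
width: 44.0
grasp_force: 0.0
```

```bash
sed -i "s/y0=o\['ee_pos'\]\[1\]/y0=127.0/" look.py; python3 look.py v8; python3 - <<'E'
import pickle,cv2,numpy as np
d,t=pickle.load(open('v8.pkl','rb'))
cv2.imwrite('pics/v8b.png',np.hstack([d['color'][:, 160:],cv2.resize(t['color'][130:300,130:330],(400,420),interpolation=2)]))
E
```

```text
t 20.65 tcp [463.6 -25.2 263.2] ang 92.81
wrist wall 1 y 244 x 526.6 slope -0.052 n 20  centre off bay line (left+) -0.5
wrist wall -1 y 244 x 387.7 slope -0.049 n 20  centre off bay line (left+) -1.6
wrist nose front y pct [329.5 332.3 333.2]
wrist buffer y pct [326.7 327.3 328.6]
top wall 1 y 244 x 525.6 slope -0.049 n 20  centre off bay line (left+) 0.5
top wall -1 y 244 x 387.7 slope -0.048 n 20  centre off bay line (left+) -1.6
top nose front y pct [328.6 334.  337.4]
top buffer y pct [324.5 325.9 327.6]
```

View pics/v8b.png

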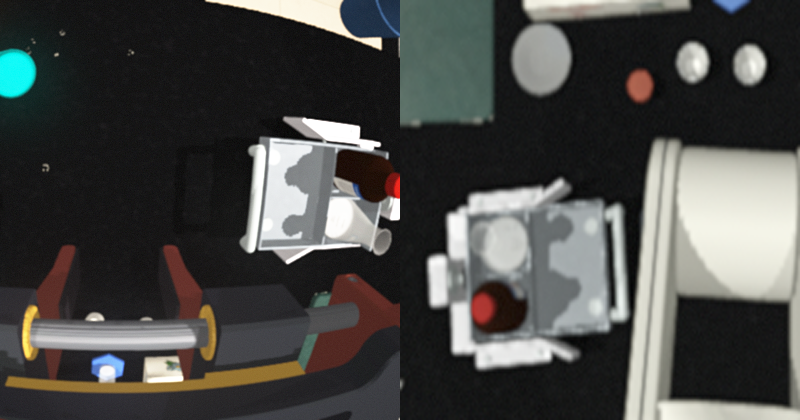

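The caddy stands parked square between the rails, nose at the buffer (wrist crop 325..395,140..250), bottle and flask upright, bystanders in place and gripper clear. Handing in.

```bash
python3 -c "
from workcell import close_job
print(close_job())"
```

```text
the job is handed in; nothing more can be done
None
```

The caddy is parked nose-in: it was pressed against the buffer at about 8 N by the wrist sensor, eased off and released square with bottle and flask upright; castor angles weren't measured directly and the hand-in returned no verdict.

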